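# Find the loose lamp arm by feel and set it aside for rework

## Robot

A 6-joint arm with a two-finger parallel gripper is mounted at the origin on the work surface. World frame = base frame: x ahead of the robot, y to its left, z up, the work surface at z = 0. Lengths are in mm, angles in rad, forces in N, time in s.
With the tool pointing down it reaches from about 350 to 925 mm from the base axis. Payload 6.4 kg.
Tool frame: the origin (TCP) lies at the very end of the fingers, on their centre line; the grasp point (between the pads) lies 19 mm behind it (bot.hold_point_z is the distance from the TCP to the grasp point, in mm); z points along the fingers, y is the direction in which the jaws open and shut (so a half turn about z gives the same grasp; the last joint's range is limited). The gripper opens to 85 mm and grips with 20 to 120 N. Pads are 22 mm wide; open, the fingers measure 114 mm over their backs; the gripper's body (76 mm by 85 mm) begins 54 mm behind the grasp point. The pads swing forward as they close: fully open they stand 13 mm farther back than shut.
Start: joints at [-1.404, 0.245, 1.558, -0, 1.339, -0.174], TCP at [217.262, -612.627, 231.29] pointing down, gripper open.
Joint ranges: [-3.13, 3.13], [-1.02, 2.26], [0.13, 2.54], [-0.95, 4.09], [0.21, 2.88], [-2.74, 2.74]. Speed limits (rad/s): [2.57, 2.57, 3.14, 3.14, 3.14, 3.14].

## Interface

Orientations are given as a rotation vector (axis times angle).
In Python, from plant import telemetry, imaging, bot gives the robot as it stands.
- The arm moves only by the tool carry_out, never from a script. Its argument "steps" is one flat list of numbers, 7 for each row, row after row: the shift along the world's x, y, z scaled (see below), then the turn, a rotation vector about the world's x, y, z scaled (see below), then the opening, from -1 (shut) to 1 (fully open). In form: [dx, dy, dz, wx, wy, wz, fingers, dx, dy, dz, wx, wy, wz, fingers, ...]. A call has exactly 8 rows; each row shifts and turns the commanded pose from where the row before left it; what a row does not reach is not made up. The controller multiplies each number of a shift by 0.02 m and each number of a turn by 0.15 rad. A row lasts 1/10 s, in which the tool goes at most 50 mm and 8.59 degrees, less where a joint would pass 70% of its speed; a pose out of reach is approached as far as the arm can. A call with a number of a shift or a turn outside -1 to 1 is refused whole. A call with a gripper value outside its range is refused whole. The fingers move at their own pace and stop on an object; the grip force is fixed at half the most. Time passes only in rows, so rows that do not move let the fingers close, or fill a call up. It gives the time, the measured TCP pose, the force and the opening at its end, in the units of the state.
- telemetry.sense(): the state, without advancing time (a new reading comes with each control period).
- imaging.grab_frame(name): name is "scene" or "top"; returns the picture (400x640x3 uint8, red, green, blue); there is no depth.
- imaging.get_calibration(name): a dict with "mtx" (3x3 intrinsics, pixels), "k1" (the pictures are not rectified: a ray, as slopes to the right and down, at radius r is drawn at 1 + k1 r^2 times it, then the intrinsics apply), "extrinsics" (4x4, takes a point from camera to world coordinates). Camera axes: x right, y up, looking along -z (the intrinsics and any distortion apply to the point x, -y, -z); pixel columns grow to the right and rows downward; lengths in mm; the calibration is good to about 2 mm. A picture is of the moment at which its call begins. get_calibration takes no time and is no camera call.
- bot.sign_off(): hands the job in, once; it reports no verdict.
The state is a dict: "time": time; "joints": joint angles; "joint_velocities": joint speeds; "tau": joint torques, N m; "eef_pos": TCP position; "orientation": TCP orientation; "wrist_force": force on the tool from outside, world axes, zero at the start; "wrist_torque": the same for the moment, N m; "width": finger opening in mm.
Only numpy, scipy, OpenCV 4.12 (cv2) and the standard library are available. Lean on these libraries where they do the work, as an engineer would, in place of code of your own. Each camera call takes 0.05 s, during which the arm holds its last target. There are 200 camera calls.

## Task

Four lamp arms stand in the aluminium test rail; three are clamped and one has play in its socket, though they all look alike. Rock the arms gently sideways, never straining one, until you feel which one is loose; then draw that arm straight up out of the rail and lower it, without dropping it, fully home and upright into the well of the red rework stand. Leave the three clamped arms seated and everything else on the bench where it is.

Things in the scene. Friction and masses are not known exactly. Their poses are not given: they have to be found in the camera images.
- arm1_lamp (a point): Middle of the white cylindrical lamp of lamp arm 1 (leftmost, at the rail's +y end), the part to push and to hold: 30 mm diameter, 58 mm tall, upright; its top, the top of the arm, is 29 mm above this point. Below the lamp come a brass holder cup 29 mm wide, a 16 mm stem and a 42 mm round skirt. z is the arm's axis.
- arm1_seat (a point): Middle of the underside of arm 1's skirt, on its axis, 121 mm below the lamp's middle; rests on the rail's top at the start. Below it an 18 mm round brass shank with a hidden groove goes 50 mm down into the rail: the arm must rise 50 mm to come free. z points up the arm.
- arm1: Arm 1 as a whole (about 0.25 kg), origin at its seat point.
- arm1_shank: The shank of arm 1, out of sight in the rail; same origin and axes as the arm. If clamped, the lamp gives about 2 mm, and no more than 4 mm, under a 3 N sideways push, and the arm cannot be pulled out; over about 20 N sideways at the lamp, or a hard tug, strains it. If loose, the lamp tips and slides under less than 1.5 N for about 11 mm to either side, in any direction, then stops; the arm lifts out freely.
- arm2_lamp (a point): Middle of the white cylindrical lamp of lamp arm 2 (second from the +y end), the part to push and to hold: 30 mm diameter, 58 mm tall, upright; its top, the top of the arm, is 29 mm above this point. Below the lamp come a brass holder cup 29 mm wide, a 16 mm stem and a 42 mm round skirt. z is the arm's axis.
- arm2_seat (a point): Middle of the underside of arm 2's skirt, on its axis, 121 mm below the lamp's middle; rests on the rail's top at the start. Below it an 18 mm round brass shank with a hidden groove goes 50 mm down into the rail: the arm must rise 50 mm to come free. z points up the arm.
- arm2: Arm 2 as a whole (about 0.25 kg), origin at its seat point.
- arm2_shank: The shank of arm 2, out of sight in the rail; same origin and axes as the arm. If clamped, the lamp gives about 2 mm, and no more than 4 mm, under a 3 N sideways push, and the arm cannot be pulled out; over about 20 N sideways at the lamp, or a hard tug, strains it. If loose, the lamp tips and slides under less than 1.5 N for about 11 mm to either side, in any direction, then stops; the arm lifts out freely.
- arm3_lamp (a point): Middle of the white cylindrical lamp of lamp arm 3 (third from the +y end), the part to push and to hold: 30 mm diameter, 58 mm tall, upright; its top, the top of the arm, is 29 mm above this point. Below the lamp come a brass holder cup 29 mm wide, a 16 mm stem and a 42 mm round skirt. z is the arm's axis.
- arm3_seat (a point): Middle of the underside of arm 3's skirt, on its axis, 121 mm below the lamp's middle; rests on the rail's top at the start. Below it an 18 mm round brass shank with a hidden groove goes 50 mm down into the rail: the arm must rise 50 mm to come free. z points up the arm.
- arm3: Arm 3 as a whole (about 0.25 kg), origin at its seat point.
- arm3_shank: The shank of arm 3, out of sight in the rail; same origin and axes as the arm. If clamped, the lamp gives about 2 mm, and no more than 4 mm, under a 3 N sideways push, and the arm cannot be pulled out; over about 20 N sideways at the lamp, or a hard tug, strains it. If loose, the lamp tips and slides under less than 1.5 N for about 11 mm to either side, in any direction, then stops; the arm lifts out freely.
- arm4_lamp (a point): Middle of the white cylindrical lamp of lamp arm 4 (rightmost, at the rail's -y end), the part to push and to hold: 30 mm diameter, 58 mm tall, upright; its top, the top of the arm, is 29 mm above this point. Below the lamp come a brass holder cup 29 mm wide, a 16 mm stem and a 42 mm round skirt. z is the arm's axis.
- arm4_seat (a point): Middle of the underside of arm 4's skirt, on its axis, 121 mm below the lamp's middle; rests on the rail's top at the start. Below it an 18 mm round brass shank with a hidden groove goes 50 mm down into the rail: the arm must rise 50 mm to come free. z points up the arm.
- arm4: Arm 4 as a whole (about 0.25 kg), origin at its seat point.
- arm4_shank: The shank of arm 4, out of sight in the rail; same origin and axes as the arm. If clamped, the lamp gives about 2 mm, and no more than 4 mm, under a 3 N sideways push, and the arm cannot be pulled out; over about 20 N sideways at the lamp, or a hard tug, strains it. If loose, the lamp tips and slides under less than 1.5 N for about 11 mm to either side, in any direction, then stops; the arm lifts out freely.
- rail_top (a point): Middle of the top face of the fixed aluminium test rail: 60 mm deep (x), 325 mm long (y), 62 mm high. The arms stand on its middle line at y = +127.5, +42.5, -42.5 and -127.5 mm from this point (arms 1 to 4), 85 mm apart. Axes: y along the row, z up. Which arm is loose is drawn anew each time and cannot be seen.
- stand_mouth (a point): Middle of the mouth of the well in the fixed red rework stand, on its top face, 62 mm above the bench. The block is 84 x 84 mm; the well is square, 26 x 26 mm, 62 mm deep, open straight up. Seated, the arm's skirt underside lies at this point. z up.
- bottle: Bystander to leave alone: white plastic bottle with red cap, upright, 60 mm diameter, 130 mm tall.
- screwdriver: Bystander to leave alone: screwdriver with orange handle, lying.
- tape: Bystander to leave alone: blue ring (tape reel) lying flat, 90 mm outside, 24 mm tall.
- spares: Bystander to leave alone: closed cardboard box 120 x 90 x 60 mm.
There are look-alikes about, which are no part of the job. What is shaped like the arm2 but green or purple is not meant.

How it is judged:
By the outcome, as a careful person would: the job done as asked, in the order asked, and still so for the second after the job is handed in, with the robot touching nothing.
It also fails if it takes over 72 s, if anything falls off the work surface, if the arm or the gripper's body presses on something with over 40 N, if the wrist force passes 120 N, or if a joint passes its speed limit or range.

## Working session

There is one attempt and no reset: what is moved stays moved. The work goes in short steps, Python scripts to look and compute and a tool call to move; the robot and the scene stay as the last step left them, time stands still between calls to the robot, and variables do not carry over. Pictures are saved under pics/ and viewed, about 8 in all and at most 12, crops included, and the job is handed in when it is done.

Besides the shell and the picture viewer there is one more tool, called after "Call:" as name(argument=value, ...) on one line, values as JSON. carry_out: Moves the arm, as the interface text tells. Shifts and turns lie within -1 to 1; 1 stands for 0.02 m of shift or 0.15 rad of turn. Its arguments: {"type":"object","properties":{"steps":{"type":"array","items":{"type":"number"}}},"required":["steps"]}

```bash
mkdir -p pics; cat > h.py <<'E'
import numpy as np, cv2
from plant import telemetry, imaging, bot
def snap(n,f):
    im=imaging.grab_frame(n); cv2.imwrite(f'pics/{f}.png',im[:,:,::-1]); return im
def ray(n,u,v):
    c=imaging.get_calibration(n); K=np.array(c['mtx'],float); T=np.array(c['extrinsics'],float)
    d=np.array([(u-K[0,2])/K[0,0],(v-K[1,2])/K[1,1]]); s=d.copy()
    for _ in range(30): s=d/(1+c['k1']*(s@s))
    return T[:3,3], T[:3,:3]@np.array([s[0],-s[1],-1.])
def onz(n,u,v,z):
    o,d=ray(n,u,v); return o+d*(z-o[2])/d[2]
def two(a,b):
    o1,d1=ray(*a);o2,d2=ray(*b)
    t=np.linalg.lstsq(np.c_[d1,-d2],o2-o1,rcond=None)[0]
    p,q=o1+t[0]*d1,o2+t[1]*d2; return (p+q)/2,np.linalg.norm(p-q)
def proj(n,P):
    c=imaging.get_calibration(n); T=np.linalg.inv(np.array(c['extrinsics'],float)); p=T[:3,:3]@np.array(P)+T[:3,3]
    s=np.array([p[0],-p[1]])/-p[2]; s=s*(1+c['k1']*(s@s)); K=np.array(c['mtx'],float); return K[0,0]*s[0]+K[0,2],K[1,1]*s[1]+K[1,2]
E
python3 - <<'E'
from h import *
np.set_printoptions(precision=3,suppress=True)
for n in('scene','top'):
    snap(n,n+'0'); print(imaging.get_calibration(n))
print(telemetry.sense())
E
```

```text
{'mtx': array([[481.154,   0.   , 314.85 ],
       [  0.   , 481.154, 202.593],
       [  0.   ,   0.   ,   1.   ]]), 'k1': -0.10882506328320131, 'extrinsics': array([[  -0.128,   -0.649,    0.75 , 1394.936],
       [   0.992,   -0.093,    0.089,   66.917],
       [   0.012,    0.755,    0.656,  882.967],
       [   0.   ,    0.   ,    0.   ,    1.   ]])}
{'mtx': array([[487.178,   0.   , 322.99 ],
       [  0.   , 487.178, 185.549],
       [  0.   ,   0.   ,   1.   ]]), 'k1': -0.12846459899960583, 'extrinsics': array([[   0.005,    0.993,   -0.118,  359.635],
       [  -1.   ,    0.006,    0.006,  -51.105],
       [   0.007,    0.118,    0.993, 1440.33 ],
       [   0.   ,    0.   ,    0.   ,    1.   ]])}
{'time': 0.1, 'joints': array([-1.404,  0.246,  1.559, -0.   ,  1.339, -0.174]), 'joint_velocities': array([ 0.001, -0.   , -0.002, -0.002, -0.001,  0.   ]), 'tau': array([  0.   , -43.068, -32.713,  -0.   ,   0.003,  -0.   ]), 'eef_pos': array([ 217.157, -612.113,  230.264]), 'orientation': array([-3.094, -0.532, -0.   ]), 'wrist_force': array([-0.286, -0.34 ,  0.203]), 'wrist_torque': array([ 0.032, -0.003, -0.028]), 'width': 85.37740207576825}
```

View pics/scene0.png

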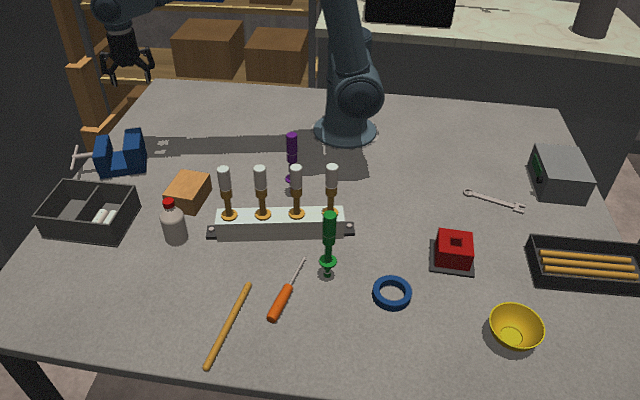

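View pics/top0.png

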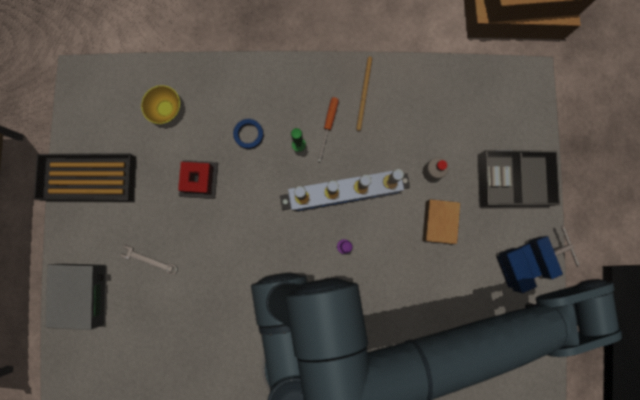

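The scene view shows the four white lamps at (224,178), (260,178), (296,177) and (332,176), with arm 1 rightmost. The red stand is at (455,248). In the top view the lamps are at about (301,193), (333,188), (363,182) and (396,177), with the stand at (196,178). The green arm (scene 329,240) and purple arm (scene 292,155) are look-alikes and not meant.

```bash
python3 - <<'E'
from h import *
a=cv2.imread('pics/scene0.png');b=cv2.imread('pics/top0.png')
A=cv2.resize(a[155:245,205:360],None,fx=5,fy=5,interpolation=cv2.INTER_CUBIC)[:, :775]
B=cv2.resize(b[155:215,275:415],None,fx=5.5,fy=5.5,interpolation=cv2.INTER_CUBIC)
A=cv2.resize(A,(516,300)); B=cv2.resize(B,(700,300))
o=np.zeros((600,700,3),np.uint8);o[:300,:516]=A;o[300:]=B;cv2.imwrite('pics/crop1.png',o)
for n,im,box,ths in(('scene',a,(155,200,205,350),(140,)),('top',b,(160,212,280,412),(150,170,190))):
  h=cv2.cvtColor(im,cv2.COLOR_BGR2HSV)
  for th in ths:
    m=((h[...,2]>th)&(h[...,1]<50)).astype(np.uint8);k=np.zeros_like(m);y0,y1,x0,x1=box;k[y0:y1,x0:x1]=m[y0:y1,x0:x1]
    N,l,s,c=cv2.connectedComponentsWithStats(k)
    print(n,th,[(s[i].tolist(),c[i].round(1).tolist()) for i in range(1,N) if s[i,4]>15])
  r=((h[...,1]>150)&((h[...,0]<8)|(h[...,0]>172))&(h[...,2]>60)).astype(np.uint8)
  N,l,s,c=cv2.connectedComponentsWithStats(r);print('red',[(s[i].tolist(),c[i].round(1).tolist()) for i in range(1,N) if s[i,4]>100])
E
```

```text
scene 140 [([205, 155, 88, 45, 2765], [248.4, 174.7]), ([326, 163, 13, 7, 70], [331.6, 166.0]), ([290, 164, 12, 7, 70], [295.5, 166.9]), ([301, 174, 26, 26, 557], [313.7, 187.4]), ([335, 181, 15, 19, 233], [343.1, 190.2])]
red [([162, 197, 12, 12, 107], [167.8, 202.0]), ([438, 228, 36, 29, 806], [455.2, 242.0])]
top 150 [([308, 185, 18, 19, 135], [316.7, 194.0]), ([330, 184, 5, 5, 16], [332.1, 185.6]), ([341, 186, 12, 12, 59], [345.7, 191.4])]
top 170 []
top 190 []
red [([179, 162, 31, 31, 763], [193.8, 176.8])]
```

View pics/crop1.png

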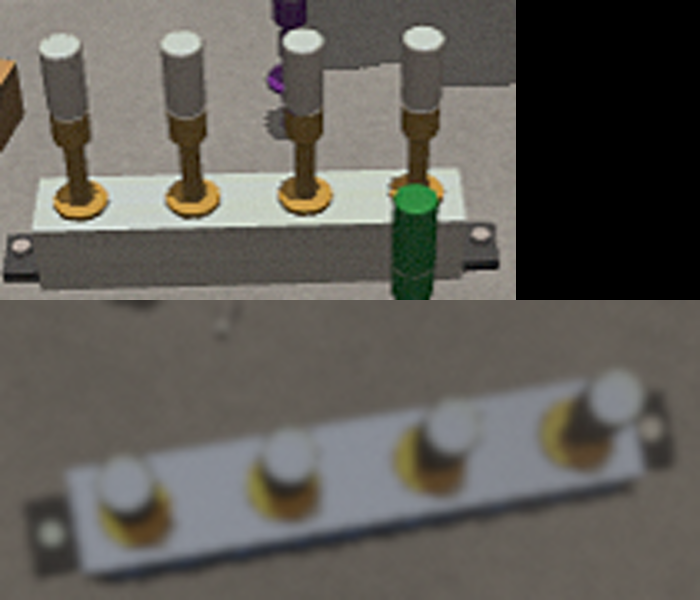

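Arms 1 to 4 run right to left in the scene crop and left to right in the top crop. All four are white-lamped and look alike. The bright lamp tops are in the scene at (332.0,166.2), (295.8,167), (259.7,167.9) and (223.3,168.5), and in the top view at (300.4,192.2), (333,186.4), (365.4,180.6) and (398.2,174.4).

```bash
python3 - <<'E'
from h import *
np.set_printoptions(precision=1,suppress=True)
S=[(332,166.2),(295.8,167),(259.7,167.9),(223.3,168.5)];T=[(300.4,192.2),(333,186.4),(365.4,180.6),(398.2,174.4)]
P=[]
for s,t in zip(S,T):
    p,e=two(('scene',*s),('top',*t));P.append(p);print(p,round(e,1))
P=np.array(P);d=P[0]-P[3];print('pitch',np.linalg.norm(d[:2])/3,'yaw',np.arctan2(-d[0],d[1]),P.mean(0))
# skirts in top (yellow bottoms) / scene
def sc(x,y):return 205+x*155/516,155+y*.3
def tp(x,y):return 275+x*.2,155+(y-300)*.2
for x,y in((417,190),(304,194),(193,198),(80,201)): print('skirt',onz('scene',*sc(x,y),67))
for s,t in (((40,180),(607,478) if 0 else (640,468)),((460,170),(86,572)),((34,231),(583,380))): 
    print('railcorner',*two(('scene',*sc(*s)),('top',*tp(*t))))
# stand: minAreaRect of red in top, hole
for n in('scene','top'):
    im=cv2.imread(f'pics/{n}0.png');h=cv2.cvtColor(im,cv2.COLOR_BGR2HSV)
    r=((h[...,1]>150)&((h[...,0]<8)|(h[...,0]>172))&(h[...,2]>60)).astype(np.uint8)
    cs=max(cv2.findContours(r,0,2)[0],key=cv2.contourArea);print(n,cv2.minAreaRect(cs))
    o=im[222:280,425:485] if n=='scene' else im[155:200,172:217]
    cv2.imwrite(f'pics/st_{n}.png',cv2.resize(o,(390,390),interpolation=cv2.INTER_CUBIC))
cv2.imwrite('pics/st.png',np.hstack([cv2.imread('pics/st_scene.png'),cv2.imread('pics/st_top.png')]))
E
```

```text
[488.5  -1.5 208. ] 0.6
[503.8 -84.7 208. ] 0.1
[ 519.2 -167.5  208. ] 0.1
[ 535.4 -251.1  209.6] 1.2
pitch 84.65926926623818 yaw 0.1859681957176196 [ 511.7 -126.2  208.4]
skirt [492.6  -0.2  67. ]
skirt [509.2 -84.5  67. ]
skirt [ 525.5 -166.8   67. ]
skirt [ 540.9 -250.5   67. ]
railcorner [ 515.9 -289.5   61.1] 0.5433676241260014
railcorner [454.8  28.4  57.8] 2.8608540791514265
railcorner [ 569.5 -267.9   59.3] 21.622345980193572
scene ((455.7000427246094, 241.9000244140625), (37.83059310913086, 24.682912826538086), 7.125016689300537)
top ((193.82102966308594, 176.86383056640625), (29.068281173706055, 29.31779670715332), 3.5763344764709473)
```

View pics/st.png

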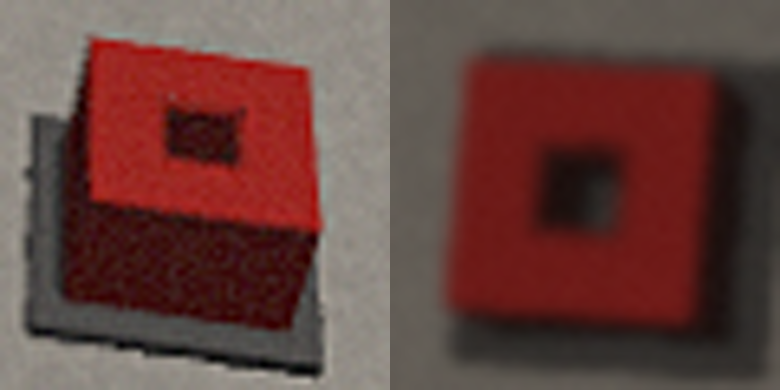

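The stand's well centre is at scene (456.4,241.8) and top (194.0,176.9). I'll start moving towards arm 4 and compute the stand pose in the meantime.

```bash
python3 - <<'E'
from h import *
np.set_printoptions(precision=1,suppress=True)
print('mouth',*two(('scene',456.4,241.8),('top',194.0,176.9)))
for s,t in (((90,38),(448,310)),((308,68),(470,58)),) : pass
sc=lambda x,y:(425+x*60/390,222+y*58/390); tp=lambda x,y:(172+(x-390)*45/390,155+y*45/390)
# scene right=+y, down=+x ; top right=-y, up=+x
for s,t in (((90,38),(695,328)),((308,68),(448,310)),((320,230),(470,58)),((92,200),(718,72))): print(*two(('scene',*sc(*s)),('top',*tp(*t))))
E
```

```text
mouth [546.7 313.   57.6] 1.6598847751791646
[500.8 273.3  56.3] 1.9664158513885173
[506.2 356.7  56.9] 1.6873398392016299
[590.8 351.5  59.1] 0.6005529837028082
[586.5 268.2  58.2] 2.258873667194959
```

Call:
carry_out(steps=[0.67,0.75,0.1,0,0,0.6,1,0.67,0.75,0.1,0,0,0.6,1,0.67,0.75,0.1,0,0,0.6,1,0.67,0.75,0.1,0,0,0.6,1,0.67,0.75,0.1,0,0,0.6,1,0.67,0.75,0.1,0,0,0.6,1,0.67,0.75,0.1,0,0,0.6,1,0.67,0.75,0.1,0,0,0.6,1])

```text
time: 0.9
eef_pos: [324.8, -491.7, 246.8]
orientation: [-2.706, -1.594, -0.0]
wrist_force: [0.6, -0.7, 0.3]
width: 85.5
```

Call:
carry_out(steps=[0.67,0.75,0,0,0,0.6,1,0.67,0.75,0,0,0,0.6,1,0.67,0.75,0,0,0,0.6,1,0.67,0.75,0,0,0,0.6,1,0.67,0.75,0,0,0,0.6,1,0.67,0.75,0,0,0,0.6,1,0.67,0.75,0,0,0,0.6,1,0.67,0.75,0,0,0,0.24,1])

```text
time: 1.7
eef_pos: [432.0, -371.7, 246.8]
orientation: [-2.038, -2.39, -0.0]
wrist_force: [-0.6, 0.1, 0.1]
width: 85.0
```

Call:
carry_out(steps=[0.65,0.75,0,0,0,0.18,1,0.65,0.75,0,0,0,0,1,0.65,0.75,0,0,0,0,1,0.65,0.75,0,0,0,0,1,0.65,0.75,0,0,0,0,1,0.65,0.75,0,0,0,0,1,0.65,0.75,0,0,0,0,1,0.65,0.75,0,0,0,0,1])

```text
time: 2.5
eef_pos: [535.9, -251.8, 246.7]
orientation: [-2.009, -2.414, 0.0]
wrist_force: [-0.5, -0.6, -0.6]
width: 85.5
```

Call:
carry_out(steps=[0,0,0,0,0,0,1,0,0,-0.7,0,0,0,1,0,0,-0.7,0,0,0,1,0,0,-0.7,0,0,0,1,0,0,-0.7,0,0,0,1,0,0,-0.7,0,0,0,1,0,0,-0.6,0,0,0,1,0,0,0,0,0,0,1])

```text
time: 3.3
eef_pos: [534.4, -251.9, 162.6]
orientation: [-2.007, -2.412, 0.001]
wrist_force: [0.9, -0.5, -0.7]
width: 85.6
```

```bash
python3 - <<'E'
from h import *
s=telemetry.sense();print(s['eef_pos'],s['orientation'],s['wrist_force'],s['wrist_torque'])
im=imaging.grab_frame('scene')[:,:,::-1];im2=imaging.grab_frame('top')[:,:,::-1]
o=np.hstack([cv2.resize(im[110:260,150:350],(400,300)),cv2.resize(im2[130:230,330:463],(400,300))]);cv2.imwrite('pics/d1.png',o)
print(onz('scene',456.4,241.8,62),onz('top',194,176.9,62))
E
```

```text
[ 534.44585491 -251.89859231  162.60834492] [-2.00660394e+00 -2.41161808e+00  5.14659315e-04] [ 0.87002793 -0.50343942 -0.72906328] [ 0.00301359 -0.05802644 -0.02115847]
[550.99784298 312.57027959  62.        ] [546.04598188 311.00688525  62.        ]
```

View pics/d1.png

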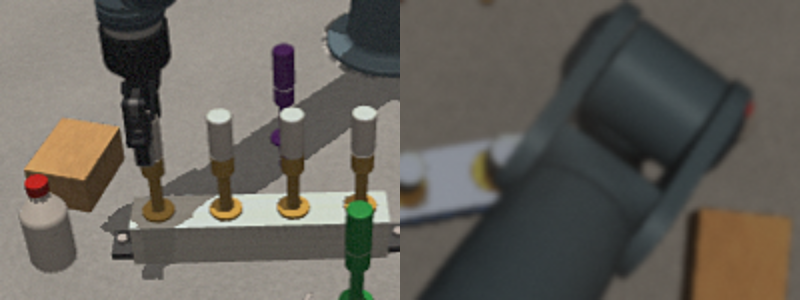

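The gripper straddles arm 4, with one finger on each x side and the neighbours clear. I'll narrow the jaws and rock it in small steps.

Call:
carry_out(steps=[0,0,0,0,0,0,0.1,0,0,0,0,0,0,0.1,0,0,0,0,0,0,0.1,0,0,0,0,0,0,0.1,0,0,0,0,0,0,0.1,0.1,0.02,0,0,0,0,0.1,0.1,0.02,0,0,0,0,0.1,0,0,0,0,0,0,0.1])

```text
time: 4.2
eef_pos: [539.9, -251.8, 165.3]
orientation: [2.009, 2.415, 0.0]
wrist_force: [0.2, 0.3, -0.3]
width: 46.7
```

Call:
carry_out(steps=[0.1,0.02,0,0,0,0,0.1,0.1,0.02,0,0,0,0,0.1,0,0,0,0,0,0,0.1,0,0,0,0,0,0,0.1,0,0,0,0,0,0,0.1,0,0,0,0,0,0,0.1,0,0,0,0,0,0,0.1,0,0,0,0,0,0,0.1])

```text
time: 5.0
eef_pos: [543.6, -251.1, 165.3]
orientation: [-2.009, -2.415, 0.0]
wrist_force: [1.1, -0.1, -0.5]
width: 46.9
```

Call:
carry_out(steps=[0.1,0.02,0,0,0,0,0.1,0.1,0.02,0,0,0,0,0.1,0,0,0,0,0,0,0.1,0,0,0,0,0,0,0.1,0,0,0,0,0,0,0.1,0,0,0,0,0,0,0.1,0,0,0,0,0,0,0.1,0,0,0,0,0,0,0.1])

```text
time: 5.8
eef_pos: [547.5, -250.4, 165.5]
orientation: [-2.009, -2.415, 0.001]
wrist_force: [-4.7, -0.6, 5.1]
width: 47.1
```

Call:
carry_out(steps=[0.1,0.02,0,0,0,0,0.1,0,0,0,0,0,0,0.1,0,0,0,0,0,0,0.1,0,0,0,0,0,0,0.1,0,0,0,0,0,0,0.1,0,0,0,0,0,0,0.1,0,0,0,0,0,0,0.1,0,0,0,0,0,0,0.1])

```text
time: 6.6
eef_pos: [548.6, -250.3, 165.6]
orientation: [-2.008, -2.414, 0.004]
wrist_force: [-9.7, -1.3, 5.7]
width: 47.3
```

Arm 4 resists at 9.7 N after only a few mm, so it's clamped. On to arm 3.

Call:
carry_out(steps=[-0.28,-0.05,0,0,0,0,0.4,-0.28,-0.05,0,0,0,0,0.4,0,0,0,0,0,0,0.4,-0.16,0.84,0,0,0,0,0.4,-0.16,0.84,0,0,0,0,0.4,-0.16,0.84,0,0,0,0,0.4,-0.16,0.84,0,0,0,0,0.4,-0.16,0.84,0,0,0,0,0.4])

```text
time: 7.4
eef_pos: [522.1, -165.9, 165.3]
orientation: [2.008, 2.416, 0.0]
wrist_force: [-0.1, -0.0, 0.6]
width: 60.1
```

Call:
carry_out(steps=[0,0,0,0,0,0,0.1,0,0,0,0,0,0,0.1,0,0,0,0,0,0,0.1,0.1,0.02,0,0,0,0,0.1,0.1,0.02,0,0,0,0,0.1,0.1,0.02,0,0,0,0,0.1,0,0,0,0,0,0,0.1,0,0,0,0,0,0,0.1])

```text
time: 8.2
eef_pos: [528.5, -166.7, 165.2]
orientation: [-2.009, -2.415, 0.0]
wrist_force: [-0.9, -0.3, 0.2]
width: 47.2
```

Call:
carry_out(steps=[0.1,0.02,0,0,0,0,0.1,0.1,0.02,0,0,0,0,0.1,0,0,0,0,0,0,0.1,0,0,0,0,0,0,0.1,0,0,0,0,0,0,0.1,0,0,0,0,0,0,0.1,0,0,0,0,0,0,0.1,0,0,0,0,0,0,0.1])

```text
time: 9.0
eef_pos: [532.4, -165.8, 165.2]
orientation: [-2.009, -2.415, 0.0]
wrist_force: [-1.0, -0.5, 0.2]
width: 47.1
```

Call:
carry_out(steps=[0.1,0.02,0,0,0,0,0.1,0.1,0.02,0,0,0,0,0.1,0,0,0,0,0,0,0.1,0,0,0,0,0,0,0.1,0,0,0,0,0,0,0.1,0,0,0,0,0,0,0.1,0,0,0,0,0,0,0.1,0,0,0,0,0,0,0.1])

```text
time: 9.8
eef_pos: [536.5, -165.0, 165.3]
orientation: [2.009, 2.415, 0.0]
wrist_force: [-1.5, -0.0, 1.0]
width: 47.0
```

```bash
python3 - <<'E'
from h import *
s=telemetry.sense();print(s['eef_pos'],s['wrist_force'])
im=imaging.grab_frame('scene')[:,:,::-1]
cv2.imwrite('pics/d2.png',cv2.resize(im[130:240,200:360],(800,550),interpolation=cv2.INTER_CUBIC))
E
```

```text
[ 536.45945824 -165.04239238  165.29465429] [-1.51207714 -0.02416521  1.02214608]
```

View pics/d2.png

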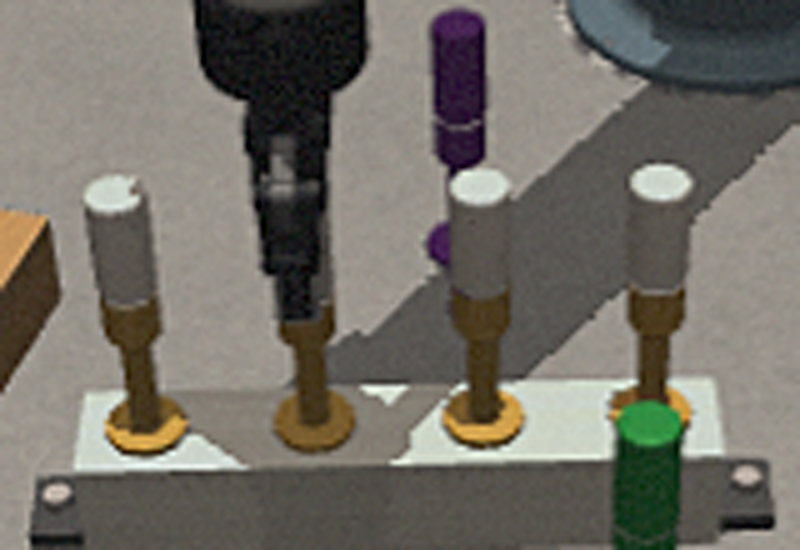

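Arm 3 (lamp at about (300,230) in the crop) moved about 7 mm under roughly 1–1.5 N, while arm 4 at the same offset took 10 N or more. Arm 3 is the loose one. I'll recentre and rock it briefly the other way to confirm.

Call:
carry_out(steps=[-0.5,-0.1,0,0,0,0,0.1,-0.5,-0.1,0,0,0,0,0.1,-0.5,-0.09,0,0,0,0,0.1,-0.25,-0.05,0,0,0,0,0.1,0,0,0,0,0,0,0.1,0,0,0,0,0,0,0.1,0,0,0,0,0,0,0.1,0,0,0,0,0,0,0.1])

```text
time: 10.65
eef_pos: [501.6, -171.8, 165.2]
orientation: [-2.009, -2.415, 0.0]
wrist_force: [0.6, 0.1, 0.9]
width: 47.2
```

Call:
carry_out(steps=[0.2,0.04,0,0,0,0,0.1,0.2,0.04,0,0,0,0,0,0,0,0,0,0,0,-0.2,0,0,0,0,0,0,-0.4,0,0,0,0,0,0,-0.6,0,0,0,0,0,0,-0.6,0,0,0,0,0,0,-0.6,0,0,0,0,0,0,-0.6])

```text
time: 11.45
eef_pos: [511.2, -170.0, 165.6]
orientation: [2.007, 2.411, 0.006]
wrist_force: [6.0, 1.8, -2.1]
width: 29.3
```

Arm 3 also swung about 11 mm the other way under 0.6 N, so it's confirmed loose. It's gripped 10 mm off centre, so I'll bring it back upright over its socket.

Call:
carry_out(steps=[0.15,0.03,0,0,0,0,-0.6,0.15,0.03,0,0,0,0,-0.6,0.15,0.03,0,0,0,0,-0.6,0.1,0.02,0,0,0,0,-0.6,0,0,0,0,0,0,-0.6,0,0,0,0,0,0,-0.6,0,0,0,0,0,0,-0.6,0,0,0,0,0,0,-0.6])

```text
time: 12.25
eef_pos: [520.4, -167.9, 165.0]
orientation: [-2.009, -2.415, -0.001]
wrist_force: [-0.8, 0.2, -3.5]
width: 28.9
```

```bash
python3 - <<'E'
from h import *
s=telemetry.sense();print(s['eef_pos'],s['wrist_force'],s['wrist_torque'])
im=imaging.grab_frame('scene')[:,:,::-1]
cv2.imwrite('pics/d3.png',cv2.resize(im[130:240,200:360],(800,550),interpolation=cv2.INTER_CUBIC))
E
```

```text
[ 520.35837663 -167.89575734  165.00725223] [-0.83823823  0.15357415 -3.5376601 ] [-0.01791407  0.46613212  0.05414049]
```

View pics/d3.png

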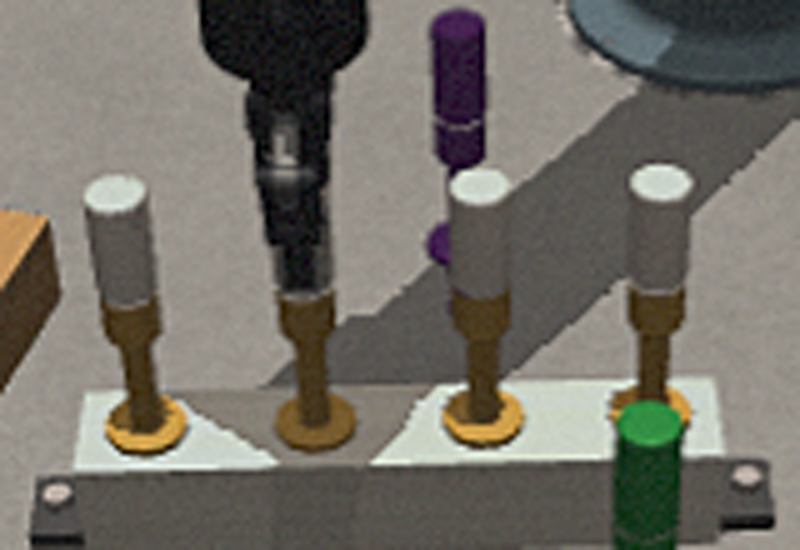

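Call:
carry_out(steps=[0,0,0.15,0,0,0,-0.6,0,0,0.3,0,0,0,-0.6,0,0,0.3,0,0,0,-0.6,0,0,0.3,0,0,0,-0.6,0,0,0.3,0,0,0,-0.6,0,0,0.3,0,0,0,-0.6,0,0,0.3,0,0,0,-0.6,0,0,0.3,0,0,0,-0.6])

```text
time: 13.1
eef_pos: [520.6, -168.0, 210.9]
orientation: [2.009, 2.415, 0.0]
wrist_force: [0.0, -0.7, -2.9]
width: 28.6
```

Call:
carry_out(steps=[0,0,0.6,0,0,0,-0.6,0,0,1,0,0,0,-0.6,0,0,1,0,0,0,-0.6,0,0,1,0,0,0,-0.6,0,0,1,0,0,0,-0.6,0,0,1,0,0,0,-0.6,0,0,1,0,0,0,-0.6,0,0,1,0,0,0,-0.6])

```text
time: 13.9
eef_pos: [520.8, -168.0, 364.5]
orientation: [2.008, 2.413, 0.002]
wrist_force: [0.2, -0.8, -3.1]
width: 29.0
```

Call:
carry_out(steps=[0,0.3,1,0,0,0,-0.6,0,0.7,0.5,0,0,0,-0.6,0.05,1,0,0,0,0,-0.6,0.05,1,0,0,0,0,-0.6,0.05,1,0,0,0,0,-0.6,0.05,1,0,0,0,0,-0.6,0.05,1,0,0,0,0,-0.6,0.05,1,0,0,0,0,-0.6])

```text
time: 14.7
eef_pos: [526.3, -26.3, 392.6]
orientation: [2.008, 2.416, 0.001]
wrist_force: [0.2, -0.1, -3.7]
width: 28.7
```

Call:
carry_out(steps=[0.05,1,0,0,0,0,-0.6,0.05,1,0,0,0,0,-0.6,0.05,1,0,0,0,0,-0.6,0.05,1,0,0,0,0,-0.6,0.05,1,0,0,0,0,-0.6,0.05,1,0,0,0,0,-0.6,0.05,1,0,0,0,0,-0.6,0.05,1,0,0,0,0,-0.6])

```text
time: 15.5
eef_pos: [534.0, 133.7, 392.5]
orientation: [-2.008, -2.416, -0.001]
wrist_force: [-0.3, 0.3, -2.4]
width: 28.8
```

Call:
carry_out(steps=[0.05,1,0,0,0,0,-0.6,0.05,1,0,0,0,0,-0.6,0.05,1,0,0,0,0,-0.6,0.05,1,0,0,0,0,-0.6,0.05,1,0,0,0,0,-0.6,0.05,1,0,0,0,0,-0.6,0.05,1,0,0,0,0,-0.6,0.05,0.6,0,0,0,0,-0.6])

```text
time: 16.3
eef_pos: [541.8, 285.9, 392.3]
orientation: [-2.007, -2.416, -0.001]
wrist_force: [0.2, -0.3, -2.2]
width: 28.7
```

Call:
carry_out(steps=[0.15,0.7,-0.5,0,0,0,-0.6,0.13,0.63,-1,0,0,0,-0.6,0,0,-1,0,0,0,-0.6,0,0,-1,0,0,0,-0.6,0,0,-1,0,0,0,-0.6,0,0,-1,0,0,0,-0.6,0,0,-1,0,0,0,-0.6,0,0,-0.8,0,0,0,-0.6])

```text
time: 17.1
eef_pos: [547.4, 310.5, 244.0]
orientation: [-2.009, -2.414, 0.003]
wrist_force: [-0.4, 0.7, -3.6]
width: 29.2
```

Call:
carry_out(steps=[0,0,-0.5,0,0,0,-0.6,0,0,0,0,0,0,-0.6,0,0,0,0,0,0,-0.6,0,0,0,0,0,0,-0.6,0,0,0,0,0,0,-0.6,0,0,0,0,0,0,-0.6,0,0,0,0,0,0,-0.6,0,0,0,0,0,0,-0.6])

```text
time: 17.9
eef_pos: [548.1, 310.6, 236.5]
orientation: [2.009, 2.415, 0.0]
wrist_force: [0.3, 0.1, -2.9]
width: 28.9
```

```bash
python3 - <<'E'
from h import *
s=telemetry.sense();p=s['eef_pos'];print(p,s['wrist_force'],s['wrist_torque'])
im=imaging.grab_frame('scene')[:,:,::-1];im2=imaging.grab_frame('top')[:,:,::-1]
cv2.imwrite('pics/raw_s.png',im);cv2.imwrite('pics/raw_t.png',im2)
o=np.hstack([cv2.resize(im[150:270,410:500],(450,600),interpolation=cv2.INTER_CUBIC),cv2.resize(im2[140:220,160:206],(345,600),interpolation=cv2.INTER_CUBIC)]);cv2.imwrite('pics/d4.png',o)
for z in(-102,-152,-83): print(z,proj('scene',p+[0,0,z]))
print(proj('scene',[546.5,312.5,58]))
E
```

```text
[548.10302967 310.56457199 236.45023073] [ 0.30663747  0.14305381 -2.91999809] [-0.01074823 -0.01064611  0.07661259]
-102 (np.float64(461.8507959740699), np.float64(218.92506533590804))
-152 (np.float64(457.3951179666122), np.float64(234.26771664152534))
-83 (np.float64(463.6032724018593), np.float64(212.85481813534568))
(np.float64(455.86464302650324), np.float64(241.6376442538501))
```

View pics/d4.png

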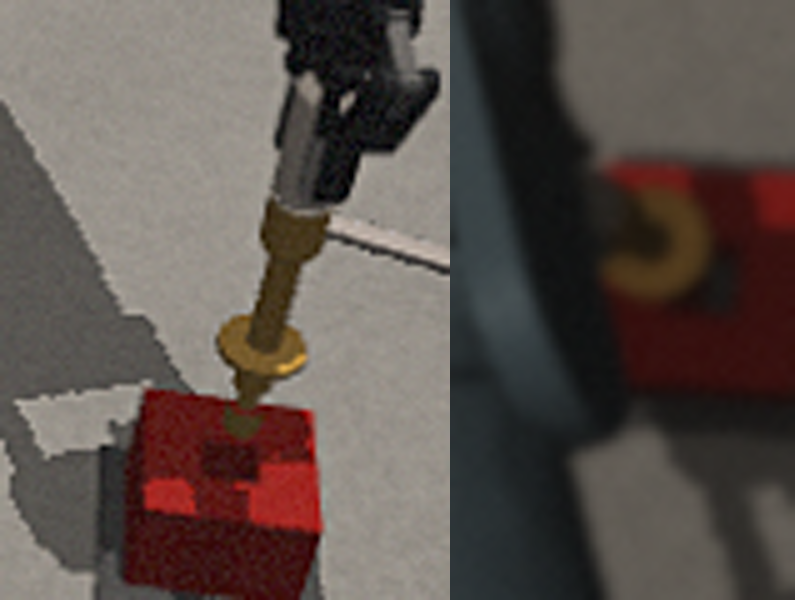

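The arm hangs above the stand: skirt centre at scene crop (261,346), shank tip at about (242,428), well at (230,461). I'll use the held arm, whose robot position is known, to correct the camera bias.

```bash
python3 - <<'E'
from h import *
np.set_printoptions(precision=2,suppress=True)
p=np.array([548.1,310.56,236.45])
for n,crop in(('scene',(190,255,440,480)),('top',(155,190,176,200))):
    im=cv2.imread(f'pics/raw_{n[0]}.png');h=cv2.cvtColor(im,cv2.COLOR_BGR2HSV)
    m=((h[...,0]>10)&(h[...,0]<28)&(h[...,1]>100)).astype(np.uint8);k=np.zeros_like(m);y0,y1,x0,x1=crop;k[y0:y1,x0:x1]=m[y0:y1,x0:x1]
    ys,xs=np.nonzero(k)
    print(n,'rows:',[(int(y),int(xs[ys==y].min()),int(xs[ys==y].max())) for y in np.unique(ys)])
    for dz in(-96,-102,-152): print(dz,np.array(proj(n,p+[0,0,dz])))
for n,uv in(('scene',(456.4,241.8)),('top',(194.0,176.9))):
    for b in((0,0),(.3,1.2),(.6,1.2)): print(n,b,onz(n,uv[0]-b[0],uv[1]-b[1],62))
E
```

```text
scene rows: [(190, 464, 464), (191, 463, 465), (192, 463, 466), (193, 463, 475), (194, 463, 475), (195, 462, 474), (196, 462, 474), (197, 462, 474), (198, 463, 474), (199, 463, 473), (200, 464, 473), (201, 464, 471), (202, 464, 469), (203, 463, 469), (204, 463, 469), (205, 463, 468), (206, 463, 468), (207, 463, 468), (208, 462, 468), (209, 462, 467), (210, 461, 467), (211, 461, 467), (212, 461, 466), (213, 457, 466), (214, 456, 466), (215, 454, 467), (216, 454, 469), (217, 454, 469), (218, 454, 470), (219, 454, 470), (220, 454, 470), (221, 455, 470), (222, 455, 470), (223, 457, 469), (224, 457, 468), (225, 457, 466), (226, 457, 463), (227, 457, 463), (228, 458, 461), (229, 458, 460), (230, 458, 460), (231, 455, 460), (232, 456, 456), (233, 455, 462), (234, 455, 461), (235, 455, 461), (236, 456, 460), (237, 457, 459)]
-96 [462.4  217.02]
-102 [461.85 218.92]
-152 [457.39 234.27]
top rows: [(165, 186, 187), (166, 183, 191), (167, 183, 192), (168, 183, 193), (169, 183, 193), (170, 183, 194), (171, 182, 194), (172, 182, 194), (173, 181, 194), (174, 181, 195), (175, 180, 194), (176, 180, 194), (177, 181, 193), (178, 183, 192), (179, 185, 191)]
-96 [186.89 172.25]
-102 [187.47 172.57]
-152 [192.17 175.11]
scene (0, 0) [551.   312.57  62.  ]
scene (0.3, 1.2) [546.95 312.2   62.  ]
scene (0.6, 1.2) [547.05 311.47  62.  ]
top (0, 0) [546.05 311.01  62.  ]
top (0.3, 1.2) [549.53 312.02  62.  ]
top (0.6, 1.2) [549.52 312.89  62.  ]
```

Call:
carry_out(steps=[-0.05,0.04,-0.3,0,0,0,-0.6,0,0,-0.3,0,0,0,-0.6,0,0,-0.3,0,0,0,-0.6,0,0,-0.3,0,0,0,-0.6,0,0,-0.2,0,0,0,-0.6,0,0,-0.2,0,0,0,-0.6,0,0,0,0,0,0,-0.6,0,0,0,0,0,0,-0.6])

```text
time: 18.8
eef_pos: [547.2, 311.4, 204.4]
orientation: [2.009, 2.415, 0.0]
wrist_force: [0.1, 0.0, -3.1]
width: 28.5
```

Force is unchanged with the shank tip about 10 mm below the mouth, so it has entered the well. Continuing down.

Call:
carry_out(steps=[0,0,-0.25,0,0,0,-0.6,0,0,-0.25,0,0,0,-0.6,0,0,-0.25,0,0,0,-0.6,0,0,-0.25,0,0,0,-0.6,0,0,-0.25,0,0,0,-0.6,0,0,-0.25,0,0,0,-0.6,0,0,-0.15,0,0,0,-0.6,0,0,0,0,0,0,-0.6])

```text
time: 19.6
eef_pos: [546.7, 311.3, 170.6]
orientation: [-2.009, -2.415, 0.002]
wrist_force: [-0.3, -0.4, -3.5]
width: 28.5
```

Call:
carry_out(steps=[0,0,-0.1,0,0,0,-0.6,0,0,-0.1,0,0,0,-0.6,0,0,0,0,0,0,-0.6,0,0,0,0,0,0,-0.6,0,0,0,0,0,0,-0.6,0,0,0,0,0,0,-0.6,0,0,0,0,0,0,-0.6,0,0,0,0,0,0,-0.6])

```text
time: 20.4
eef_pos: [547.1, 311.4, 167.3]
orientation: [2.009, 2.415, 0.0]
wrist_force: [-0.5, 0.3, -2.5]
width: 28.6
```

Call:
carry_out(steps=[0,0,-0.06,0,0,0,-0.6,0,0,-0.06,0,0,0,-0.6,0,0,0,0,0,0,-0.6,0,0,0,0,0,0,-0.6,0,0,0,0,0,0,-0.6,0,0,0,0,0,0,-0.6,0,0,0,0,0,0,-0.6,0,0,0,0,0,0,-0.6])

```text
time: 21.2
eef_pos: [547.0, 311.4, 164.8]
orientation: [-2.009, -2.415, 0.0]
wrist_force: [0.4, -0.5, -2.4]
width: 28.5
```

Call:
carry_out(steps=[0,0,-0.05,0,0,0,-0.6,0,0,-0.05,0,0,0,-0.6,0,0,0,0,0,0,-0.6,0,0,0,0,0,0,-0.6,0,0,0,0,0,0,-0.6,0,0,0,0,0,0,-0.6,0,0,0,0,0,0,-0.6,0,0,0,0,0,0,-0.6])

```text
time: 22.0
eef_pos: [547.4, 311.6, 164.7]
orientation: [2.009, 2.415, 0.001]
wrist_force: [-2.2, -1.3, 6.3]
width: 28.8
```

Contact at +6 N with z at 164.7, which matches the seated height. Releasing now.

Call:
carry_out(steps=[0,0,0,0,0,0,-0.2,0,0,0,0,0,0,0,0,0,0,0,0,0,0.3,0,0,0,0,0,0,0.6,0,0,0,0,0,0,1,0,0,0,0,0,0,1,0,0,0,0,0,0,1,0,0,0,0,0,0,1])

```text
time: 22.8
eef_pos: [547.1, 311.4, 162.9]
orientation: [-2.009, -2.415, 0.0]
wrist_force: [1.2, -0.1, 0.3]
width: 85.2
```

Call:
carry_out(steps=[0,0,0.3,0,0,0,1,0,0,0.6,0,0,0,1,0,0,1,0,0,0,1,0,0,1,0,0,0,1,0,0,1,0,0,0,1,0,0,1,0,0,0,1,0,0,1,0,0,0,1,0,0,0.5,0,0,0,1])

```text
time: 23.6
eef_pos: [548.0, 311.7, 294.6]
orientation: [2.008, 2.413, 0.006]
wrist_force: [0.2, -0.8, 1.3]
width: 85.5
```

Call:
carry_out(steps=[-1,0,0,0,0,0,1,-1,0,0,0,0,0,1,-1,0,0,0,0,0,1,-1,0,0,0,0,0,1,-1,0,0,0,0,0,1,0,0,0,0,0,0,1,0,0,0,0,0,0,1,0,0,0,0,0,0,1])

```text
time: 24.4
eef_pos: [447.7, 311.3, 291.1]
orientation: [2.009, 2.414, 0.0]
wrist_force: [-0.7, 0.4, 0.2]
width: 85.2
```

```bash
python3 - <<'E'
from h import *
s=telemetry.sense();print(s['eef_pos'],s['wrist_force'])
im=snap('scene','fs')[:,:,::-1];im2=snap('top','ft')[:,:,::-1]
o=np.vstack([cv2.resize(im[120:330,200:500],(560,392),interpolation=cv2.INTER_CUBIC),cv2.resize(im2[130:220,150:420],(560,187),interpolation=cv2.INTER_CUBIC)])
z=cv2.resize(im[160:265,425:490],(240,388),interpolation=cv2.INTER_CUBIC);q=np.zeros((o.shape[0],800,3),np.uint8);q[:,:560]=o;q[:388,560:]=z
z2=cv2.resize(im2[145:205,165:225],(190,190),interpolation=cv2.INTER_CUBIC);q[389:579,580:770]=z2
cv2.imwrite('pics/d5.png',q)
for n in('scene','top'): print(n,[np.round(proj(n,[547,311.4,z]),1) for z in(62,212)])
E
```

```text
[447.74332643 311.29780564 291.07251993] [-0.72765242  0.36048817  0.17052535]
scene [array([455.8, 240.6]), array([469.5, 193. ])]
top [array([193.9, 176.6]), array([179.1, 168.7])]
```

View pics/d5.png

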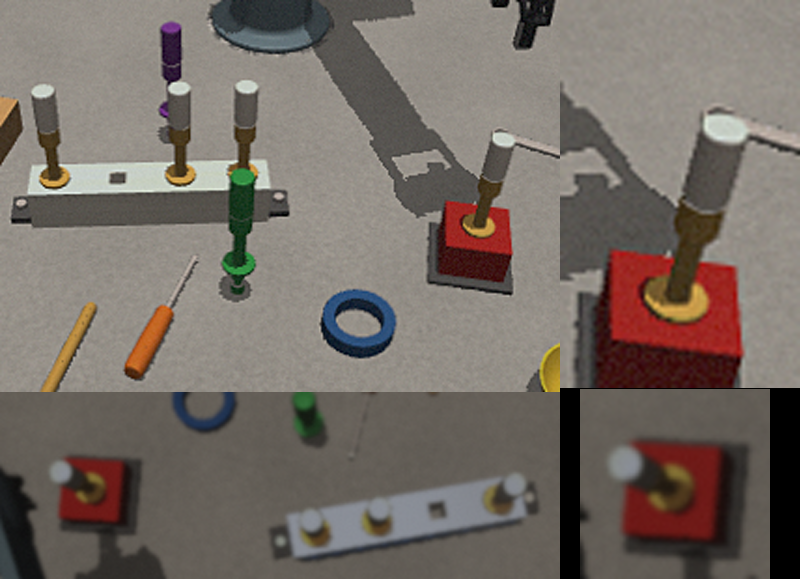

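The arm stands flush and upright in the stand. Its lamp top is at scene (470,194.6) and top (179.8,168.4), against predicted (469.5,193) and (179.1,168.7). The other three arms are still seated and the bystanders haven't moved. Handing in.

```bash
python3 -c "
from h import *
print(bot.sign_off())"
```

```text
the job is handed in; nothing more can be done
None
```

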